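# Turn the corbel on the banker to face the lantern and relock it

## Task

Turn the carved corbel on the bench turntable so that its rounded nose faces the work lantern, as nearly as the notches in the rim allow, and lock it there. Pull the locking plunger out by its T-bar, twist it so that it stays out by itself and let go, turn the table (two upright wooden pegs are there to turn it by), then twist the T-bar back so that the plunger drops fully home in the notch. Do not touch the carved stone or disturb the other things on the bench.

Things in the scene. Friction and masses are not known exactly. Their poses are not given: they have to be found in the camera images.
- banker: Bench banker (indexing turntable for carving) bolted to the slab: round grey cast-iron foot, 230 mm across with the turntable, a bracket at one side carrying the locking plunger. Origin on the turntable's axis at bench level; z up; its -x side carries the plunger and faces roughly to the robot's right.
- turntable (a joint): Turn of the table about the vertical axis through the banker's origin, rad, 0 at the start, anticlockwise from above positive. With the plunger out it turns 3 rad either way (2 to 4 N at a peg) and stays where left. The bevelled rim has 16 notches, one every 0.3927 rad (22.5 deg); it locks at multiples of that. The round-tipped pin finds a notch from 0.03 rad either side.
- corbel: Sandstone corbel fragment, 120 mm long, 76 wide, 74 high, fixed on the wooden platter and turning with it. One end is a half-round moulded nose stepping in underneath, the other square and broken. Origin on the turntable axis at the stone's underside, 74 mm above the bench; +x points out through the nose (62 mm off), z up. The nose starts about 10 degrees off straight away from the plunger.
- peg_left (a point): Upright round beech turning peg, 24 mm thick, 80 mm tall, standing on the table's steel plate (60 mm above the bench), 84 mm from the turntable axis, at the start on the banker's +y side, the nearer to the robot, about 25 mm clear of the stone; it turns with the table. The point lies on the peg's axis 114 mm above the bench, 26 mm below its top; z up. The stone's top is 148 mm above the bench.
- peg_right (a point): The same kind of peg, at the start on the banker's -y side, the farther from the robot; the point likewise on its axis, 114 mm above the bench.
- plunger (a joint): How far the locking plunger is drawn out along its axis, m: 0 = home in a notch (locked), 0.010 = tip on the rim between notches, 0.015 = held out, cross pin resting on the collar, 0.022 = stop. A spring drives it in, about 9 N at 0 to 15 N at the stop. The axis leans 30 degrees from vertical, outer end up and towards the banker's -x side.
- tbar (a joint): Twist of the T-bar about the plunger axis, rad: 0 = locking position (bar level, square to the banker's x), stop at 1.45; positive anticlockwise looking at the bar from its outer end. A cross pin rides in a slot of the collar, so the bar turns only when drawn out over 0.015; turned past 0.6 and let go, the pin rests on the collar and the plunger stays out. It stays where it is left.
- tbar_grip (a point): Middle of the plunger's steel T-bar: 70 mm long, 14 mm thick, 16 mm deep along the plunger axis. z points outward along the plunger axis (30 degrees from vertical), y along the bar. When home, 135 mm out from the turntable axis and 104 mm above the bench. Under the bar a 20 mm hub reaches to 15 mm below its middle, then an 11 mm stem; the 34 mm collar begins 27 mm below.
- lantern: Round battery work lantern, white lens between black base and cap with six guard bars, 100 mm across, 150 mm tall with its hoop handle, standing loose on the bench 0.19 to 0.25 m from the turntable's axis, beyond the turntable from the plunger and to one side or the other. Origin at the centre of its underside.
- chisel_tin: Aluminium tin, 84 mm across, with chisels standing in it, about 180 mm tall, on the other side from the lantern. Leave alone. Origin at the centre of its underside.
- bush_hammer: Square-faced iron bush hammer lying down, 270 mm long, head 125 mm wide. Leave alone. Origin at bench level near mid-handle; handle along x.
- plumb_bob: Brass plumb bob lying on its side, 112 mm long, 42 mm thick. Leave alone. Origin under its body.
- bolster: Rusty steel bolster with mushroomed head, 180 mm long, blade 66 mm wide, lying along its x. Leave alone. Origin under its middle.
- straightedge: Boxwood straightedge, 300 x 42 x 9 mm, lying along its x. Leave alone. Origin under its middle.
- offcut: Small sandstone offcut, 85 x 62 x 50 mm. Leave alone. Origin under its middle.

How it is judged:
By the outcome, as a careful person would: the job done as asked, in the order asked, and still so for the second after the job is handed in, with the robot touching nothing.
It also fails if it takes over 62 s, if anything falls off the work surface, if the arm or the gripper's body presses on something with over 40 N, if the wrist force passes 120 N, or if a joint passes its speed limit or range.

## Robot

A 6-joint arm with a two-finger parallel gripper is mounted at the origin on the work surface. World frame = base frame: x ahead of the robot, y to its left, z up, the work surface at z = 0. Lengths are in m, angles in rad, forces in N, time in s.
With the tool pointing down it reaches from about 0.35 to 0.85 m from the base axis. Payload 8.1 kg.
Tool frame: the origin (TCP) lies at the very end of the fingers, on their centre line; the grasp point (between the pads) lies behind it (ctrl.grip_point_offset is the z of the grasp point in the tool frame, in m); z points along the fingers, y is the line along which they close (so a half turn about z gives the same grasp; the last joint's range is limited). The gripper opens to 85 mm and grips with 20 to 120 N. Pads are 22 mm wide; open, the fingers measure 114 mm over their backs; the gripper's body (76 mm by 85 mm) begins 54 mm behind the grasp point. The pads swing forward as they close: fully open they stand 13 mm farther back than shut.
Start: joints at [-1.289, 0.13, 1.488, -0, 1.523, -0.085], TCP at [0.215, -0.56, 0.206] pointing down, gripper open.
Joint ranges: [-2.96, 2.96], [-0.89, 2.26], [0.02, 2.5], [-1.34, 4.48], [0, 2.73], [-2.66, 2.66]. Speed limits (rad/s): [2.39, 2.39, 2.79, 3.14, 3.14, 3.14].

## Interface

Orientations are given as a rotation vector (axis times angle).
In Python, from workcell import ctrl, imaging gives the robot as it stands (ctrl), with the cameras (imaging). Calls block until the motion is done:
- ctrl.reach(position, orientation): joint-space move of the TCP to a pose.
- ctrl.move_l(position, velocity=0.15, attitude=None, contact_N=None): straight line of the TCP; attitude=None keeps the orientation; velocity is the mean speed in m/s. With contact_N (N) it stops when the force on the tool has changed by that much, and returns True; else False.
- ctrl.set_joints(angles): joint-space move.
- ctrl.move_gripper(opening, squeeze=None): finger opening in m; squeeze is the grip in N (None keeps the last); returns when the fingers have stopped.
- ctrl.wait(seconds).
- ctrl.inverse_kinematics(position, orientation): joint angles nearest the present ones, or None.
- ctrl.get_state(): the state.
- imaging.snapshot(name): name is "scene" or "side" or "wrist"; returns a dict with "image" (420x560x3 uint8, red, green, blue), "mtx" (3x3 intrinsics, pixels), "k1" (the pictures are not rectified: a ray, as slopes to the right and down, at radius r is drawn at 1 + k1 r^2 times it, then the intrinsics apply), "R" (3x3) and "t" (3): a world point X has camera coordinates R X + t. Camera axes: x right, y down, z forward; pixel columns grow to the right and rows downward; lengths in m; the calibration is good to about 2 mm. A picture is of the moment at which its call begins. There is no depth.
A pose or a line that the arm cannot do raises ctrl.PlanningError and nothing moves.
- ctrl.job_done(): hands the job in; it is judged then, once.
The state is a dict: "time_s": time; "qpos": joint angles; "dq": joint speeds; "tau": joint torques, N m; "eef_pos": TCP position; "tcp_rot": TCP orientation; "wrist_force": force on the tool from outside, world axes, zero at the start; "moment": the same for the moment, N m; "finger_gap": finger opening in m; "grip_force": force on a finger pad.
Only numpy, scipy, OpenCV 4.12 (cv2) and the standard library are available. Lean on these libraries where they do the work, as an engineer would, in place of code of your own. Each camera call takes 0.05 s, during which the arm holds its last target. There are 200 camera calls.

## Working session

There is one attempt and no reset: what is moved stays moved. The work goes in short steps, each a Python script; the robot and the scene stay as the last script left them, time stands still between calls to the robot, and variables do not carry over. Pictures are saved under pics/ and viewed, at most 10 in all, crops included, and the job is handed in when it is done.

```bash
mkdir -p pics; ls; python3 - <<'E'
from workcell import ctrl, imaging
import cv2,numpy as np
for n in ("scene","side"):
    s=imaging.snapshot(n); cv2.imwrite(f"pics/{n}0.png",s["image"][:,:,::-1])
    np.savez(f"pics/{n}0.npz",**s)
    print(n,s["mtx"].tolist(),s["k1"],(-s["R"].T@s["t"]).round(3),s["R"][2].round(2))
print(ctrl.get_state(),ctrl.grip_point_offset)
E
```

```text
pics
workcell.py
scene [[508.28846584800664, 0.0, 274.9988224089417], [0.0, 508.28846584800664, 203.20531769019865], [0.0, 0.0, 1.0]] -0.018994701893887113 [ 1.335 -0.316  1.159] [-0.57  0.24 -0.79]
side [[454.2874366627891, 0.0, 278.36325442233414], [0.0, 454.2874366627891, 211.23885677001658], [0.0, 0.0, 1.0]] -0.06309590688208017 [0.351 0.719 0.712] [ 0.24 -0.74 -0.63]
{'time_s': 0.1, 'qpos': array([-1.28944190e+00,  1.31101380e-01,  1.48919169e+00,  4.83583595e-06,
        1.52299917e+00, -8.53903650e-02]), 'dq': array([ 0.00017164, -0.00241135, -0.00220388,  0.00056526,  0.00167332,
       -0.00100675]), 'tau': array([ 9.48994821e-04, -5.70951033e+01, -5.01942229e+01, -2.10164326e-04,
        8.20108282e-03,  1.00723867e-05]), 'eef_pos': array([ 0.21502289, -0.55956205,  0.20522826]), 'tcp_rot': array([-3.08725830e+00, -5.72549427e-01,  2.53477265e-04]), 'wrist_force': array([0.25901144, 0.36951374, 0.77633997]), 'moment': array([-0.03175228,  0.02173082,  0.02571444]), 'grip_force': 0.0, 'finger_gap': 0.08539556541317801} -0.0187
```

View pics/scene0.png

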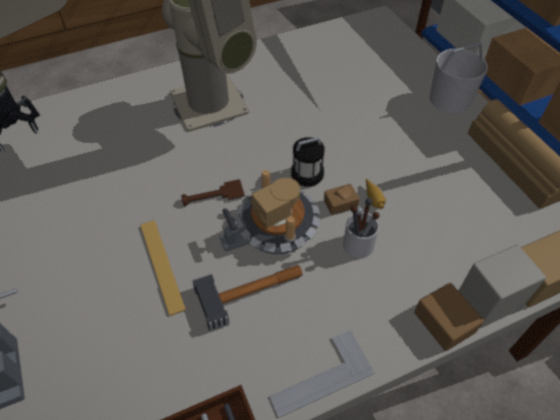

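View pics/side0.png

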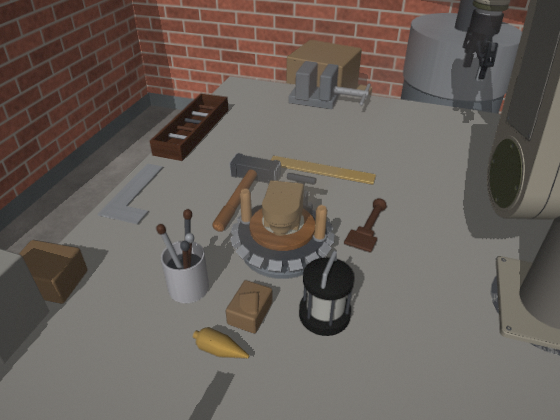

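The scene view shows the plunger at about (235,228), pegs at (265,180) and (290,228), the lantern at (308,160) and the tin at (361,235). In the side view the pegs are at (247,207) and (321,223) and the lantern at (327,297). I'll zoom in next.

```bash
python3 - <<'E'
import cv2
a=cv2.imread("pics/scene0.png")[130:270,190:350]; cv2.imwrite("pics/sc1.png",cv2.resize(a,None,fx=4,fy=4,interpolation=cv2.INTER_CUBIC))
a=cv2.imread("pics/side0.png")[160:340,220:370]; cv2.imwrite("pics/sd1.png",cv2.resize(a,None,fx=3.3333,fy=3.3333,interpolation=cv2.INTER_CUBIC))
E
```

```text
(no output)
```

View pics/sc1.png

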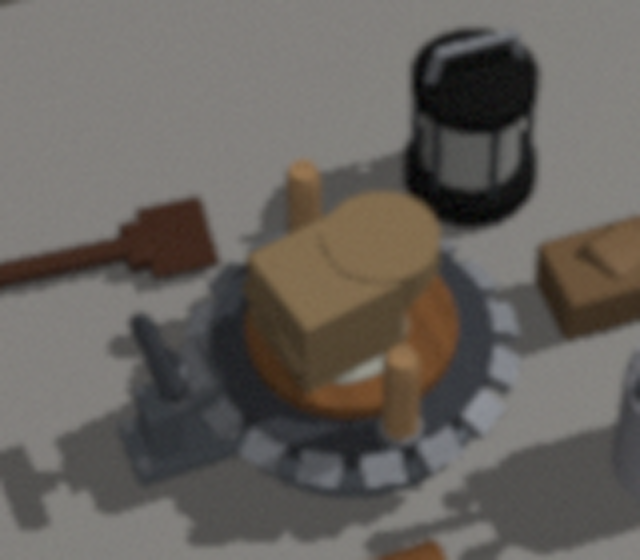

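View pics/sd1.png

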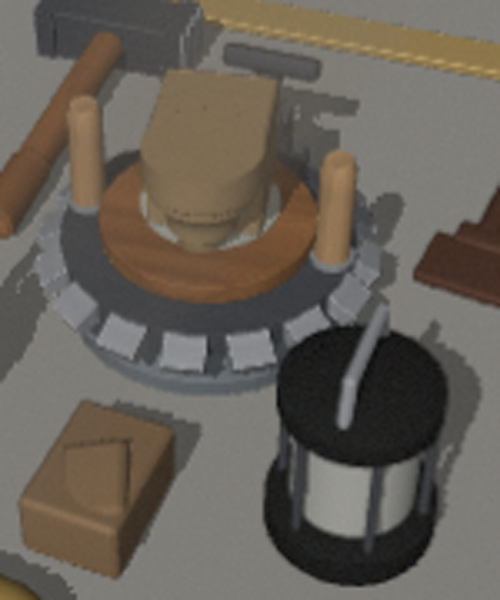

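The crops show the peg tops, T-bar ends, the stone's top corners and the lantern cap clearly; I've read their pixels off the crops and will triangulate them now.

```bash
cat > geo.py <<'E'
import numpy as np
def ray(s,p):
    K=s["mtx"]; d=np.array([(p[0]-K[0,2])/K[0,0],(p[1]-K[1,2])/K[1,1]]); u=d.copy()
    for _ in range(5): u=d/(1+float(s["k1"])*(u@u))
    v=s["R"].T@np.r_[u,1]; return -s["R"].T@s["t"], v/np.linalg.norm(v)
def plane(s,p,z):
    c,v=ray(s,p); return c+v*(z-c[2])/v[2]
def tri(s1,p1,s2,p2):
    c1,v1=ray(s1,p1);c2,v2=ray(s2,p2)
    k=np.linalg.lstsq(np.c_[v1,-v2],c2-c1,rcond=None)[0]
    a,b=c1+k[0]*v1,c2+k[1]*v2
    return (a+b)/2,np.linalg.norm(a-b)
E
python3 - <<'E'
import numpy as np
from geo import *
np.set_printoptions(precision=4,suppress=True)
A=np.load("pics/scene0.npz");B=np.load("pics/side0.npz")
sc=lambda x,y:(190+(x+.5)/4-.5,130+(y+.5)/4-.5); sd=lambda x,y:(220+x*.3-.35,160+y*.3-.35)
P={}
for n,a,b in [("pegL",(303,169),(340,160)),("pegR",(402,354),(85,103)),("t1",(143,322),(316,68)),("t2",(175,385),(228,52)),("lan",(475,76),(362,383)),("c1",(250,258),(279,82)),("c2",(308,328),(165,72))]:
    P[n],e=tri(A,sc(*a),B,sd(*b)); print(n,P[n],e)
ax=(P["pegL"]+P["pegR"])/2; print("axis",ax,np.linalg.norm(P["pegL"]-P["pegR"]))
ang=lambda v:np.degrees(np.arctan2(v[1],v[0]))
t=(P["t1"]+P["t2"])/2;print("tbar",t,np.linalg.norm(P["t1"]-P["t2"]),np.linalg.norm((t-ax)[:2]))
print("pegdir-90",ang(P["pegL"]-P["pegR"])-90,"plungeraxis",ang(ax-t),"bar normal",ang(P["t1"]-P["t2"])-90)
print("lantern",ang(P["lan"]-ax),np.linalg.norm((P["lan"]-ax)[:2]))
for s,f,l in [(A,sc,[((308,328),(400,281)),((250,258),(325,220)),((250,258),(308,328))]),(B,sd,[((279,82),(273,150)),((165,72),(143,143)),((279,82),(165,72))])]:
    for p,q in l:
        a,b=plane(s,f(*p),.148),plane(s,f(*q),.148);print("edge",a,b,ang(b-a))
for p in [(264,510),(437,520),(350,583)]: print("base",plane(B,sd(*p),.0))
E
```

```text
pegL [0.4897 0.0102 0.1386] 9.4166394426708e-05
pegR [0.6573 0.0059 0.1398] 0.00048008147105749134
t1 [ 0.5393 -0.1264  0.1037] 0.002204882719081309
t2 [ 0.6004 -0.1247  0.1069] 0.003317730497640861
lan [0.4388 0.1635 0.1148] 0.0011477199223880073
c1 [ 0.5467 -0.0521  0.1407] 0.002459880899909301
c2 [ 0.618  -0.0397  0.1426] 0.002206523012981611
axis [0.5735 0.008  0.1392] 0.16764704529600324
tbar [ 0.5698 -0.1255  0.1053] 0.06117445382680628 0.1336218683878914
pegdir-90 88.52487493728657 plungeraxis 88.40758273306533 bar normal -268.32646556542056
lantern 130.9224673227716 0.20573897742819958
edge [ 0.6207 -0.0416  0.148 ] [0.6103 0.0262 0.148 ] 98.69373925422035
edge [ 0.5536 -0.0535  0.148 ] [0.5443 0.0029 0.148 ] 99.45215469567538
edge [ 0.5536 -0.0535  0.148 ] [ 0.6207 -0.0416  0.148 ] 10.037586734371706
edge [ 0.5435 -0.0436  0.148 ] [0.5281 0.025  0.148 ] 102.68041060917221
edge [ 0.6161 -0.0314  0.148 ] [0.6046 0.0429 0.148 ] 98.7833146242785
edge [ 0.5435 -0.0436  0.148 ] [ 0.6161 -0.0314  0.148 ] 9.564764703781318
base [0.4866 0.1725 0.    ]
base [0.3884 0.1484 0.    ]
base [0.4264 0.2069 0.    ]
```

Everything is consistent: the pegs are 167.6 mm apart and 0.139 high, the T-bar radius is 134 mm, and the banker's yaw is about 88.45°. The needed turn is about 32°, close to the 33.75° boundary between two notches, so I need a better look from above with the wrist camera. I'll check the IK for the grasps at the same time.

```bash
cat > plan.py <<'E'
import numpy as np
from scipy.spatial.transform import Rotation as Ro
PSI=np.radians(88.45); AX=np.array([.5735,.008])
bx=np.array([np.cos(PSI),np.sin(PSI),0]); by=np.array([-bx[1],bx[0],0]); ez=np.array([0,0,1.])
a=-.5*bx+np.sqrt(.75)*ez            # plunger axis, outward
G0=np.r_[AX,0]-.135*bx+.104*ez      # T-bar middle when home
OFF=.0187
def bar_pose(draw,tw,flip=1,up=0.):  # fingers close along the bar; TCP = grasp point + OFF along tool z
    y=Ro.from_rotvec(a*tw).apply(by)*flip; z=-a
    R=Ro.from_matrix(np.c_[np.cross(y,z),y,z])
    return G0+a*(draw+up)+z*OFF, R.as_rotvec()
def down(phi):                        # tool down, closing line at heading phi
    y=np.array([np.cos(phi),np.sin(phi),0]); z=-ez
    return Ro.from_matrix(np.c_[np.cross(y,z),y,z]).as_rotvec()
E
python3 - <<'E'
from plan import *
from workcell import ctrl, imaging
import cv2
for f in (1,-1):
    for d,t,u in [(0,0,.12),(0,0,0),(.019,0,0),(.019,1.2,0)]:
        q=ctrl.inverse_kinematics(*bar_pose(d,t,f,u)); print(f,t,None if q is None else np.round(q,2))
for phi in (np.pi/2,-np.pi/2):
    q=ctrl.inverse_kinematics([.53,.06,.45],down(phi)); print(None if q is None else np.round(q,2))
    for k in (0,.79):
        q=ctrl.inverse_kinematics([.49,.01,.095],down(phi+k)); print("peg",None if q is None else np.round(q,2))
ctrl.reach([.53,.06,.45],down(np.pi/2)) 
s=imaging.snapshot("wrist"); cv2.imwrite("pics/wr1.png",s["image"][:,:,::-1]); np.savez("pics/wr1.npz",**s)
print(-s["R"].T@s["t"],s["R"][2],ctrl.get_state()["time_s"])
E
```

```text
1 0 [-0.66  0.37  1.33  0.42  1.75  2.52]
1 0 [-0.58  0.38  1.51  0.44  1.55  2.51]
1 0 [-0.6   0.38  1.49  0.43  1.58  2.51]
1 1.2 [-0.6   0.38  1.49  0.43  1.58  1.31]
-1 0 [-0.66  0.37  1.33  0.42  1.75 -0.62]
-1 0 [-0.58  0.38  1.51  0.44  1.55 -0.64]
-1 0 [-0.6   0.38  1.49  0.43  1.58 -0.63]
-1 1.2 [-0.6   0.38  1.49  0.43  1.58 -1.83]
[ 0.02 -0.01  1.19 -0.    1.96 -1.55]
peg [-0.08 -0.09  1.92  0.    1.31 -1.66]
peg [-0.08 -0.09  1.92 -0.    1.31 -2.45]
[ 0.02 -0.01  1.19 -0.    1.96  1.59]
peg [-0.08 -0.09  1.92 -0.    1.31  1.49]
peg [-0.08 -0.09  1.92 -0.    1.31  0.7 ]
[0.45632742 0.05884626 0.61779587] [ 2.87796908e-01 -2.58032612e-05 -9.57691463e-01] 2.7583
```

View pics/wr1.png

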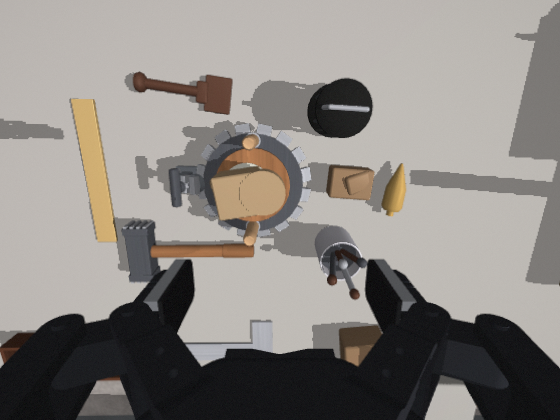

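Seen from above, the lantern cap is at (345,106), the stone top at (248,193) with its nose to the right, the pegs at (250,142) and (252,231), the T-bar at (176,187), and the tin at (340,252). I'll fit these contours on their height planes.

```bash
python3 - <<'E'
import numpy as np,cv2
from geo import *
from scipy.optimize import least_squares
np.set_printoptions(precision=4,suppress=True)
W=dict(np.load("pics/wr1.npz")); im=W["image"]
hsv=cv2.cvtColor(im,cv2.COLOR_RGB2HSV)
# rectify onto horizontal planes at 2 px/mm ; x from .35..0.70 , y -.15..0.25
def rect(z,x0,x1,y0,y1,k=2000):
    X,Y=np.meshgrid(np.arange(x0,x1,1/k),np.arange(y0,y1,1/k),indexing="ij")
    c=(W["R"]@np.stack([X.ravel(),Y.ravel(),0*X.ravel()+z])).T+W["t"]
    u=c[:,:2]/c[:,2:]; u*=1+float(W["k1"])*(u**2).sum(1,keepdims=True)
    p=(u*[W["mtx"][0,0],W["mtx"][1,1]]+W["mtx"][:2,2]).astype(np.float32).reshape(*X.shape,2)
    return cv2.remap(im,p[...,0],p[...,1],cv2.INTER_LINEAR)
k=2000
s=rect(.148,.50,.66,-.09,.11)
r=rect(.12,.36,.52,.08,.28)
out=np.vstack([s,r]); cv2.imwrite("pics/rect.png",cv2.resize(out,None,fx=.9,fy=.9)[:,:,::-1])
# lantern contour (whole dark silhouette) in pixels
m=(im.max(2)<60).astype(np.uint8); m[180:]=0; m[:,:290]=0;m[:,400:]=0
n,l,st,ce=cv2.connectedComponentsWithStats(m); i=1+st[1:,4].argmax(); print("lantern blob",st[i])
c=max(cv2.findContours((l==i).astype(np.uint8),cv2.RETR_EXTERNAL,cv2.CHAIN_APPROX_NONE)[0],key=len)[:,0].astype(float)
h=cv2.convexHull(c.astype(np.float32))[:,0]
for z in (0.,.015,.105,.115,.125):
    q=np.array([plane(W,p,z) for p in c])[:,:2]; e=q.mean(0)
    print(z,"x",q[:,0].min(),q[:,0].max(),"y",q[:,1].min(),q[:,1].max())
E
```

```text
lantern blob [ 308   79   64   59 2715]
0.0 x 0.37913424907281545 0.4882641880965686 y 0.11587476393341153 0.2421359016416155
0.015 x 0.3810084889088202 0.4874887678121038 y 0.11449011960109948 0.2376856540079241
0.105 x 0.39225392792484887 0.48283624610531506 y 0.10618225360722713 0.21098416820577573
0.115 x 0.39350342114885206 0.48231929924900524 y 0.10525915738568577 0.2080173364499815
0.125 x 0.39475291437285526 0.48180235239269537 y 0.1043360611641444 0.2050505046941872
```

View pics/rect.png

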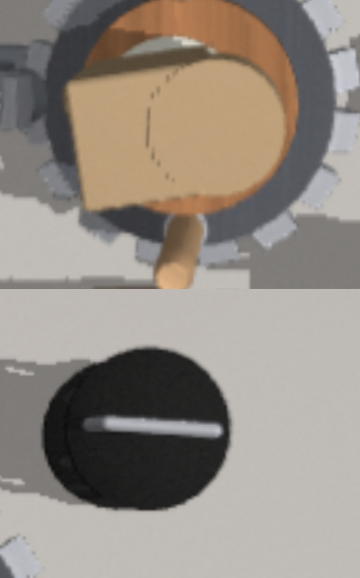

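```bash
python3 - <<'E'
import numpy as np,cv2
from geo import *
np.set_printoptions(precision=4,suppress=True)
ang=lambda v:np.degrees(np.arctan2(v[1],v[0]))
for nm in ("wr1","scene0","side0"):
    W=dict(np.load(f"pics/{nm}.npz")); im=W["image"].astype(int)
    X,Y=np.meshgrid(np.arange(.50,.66,.0005),np.arange(-.09,.11,.0005),indexing="ij")
    c=(W["R"]@np.stack([X.ravel(),Y.ravel(),0*X.ravel()+.148])).T+W["t"]
    u=c[:,:2]/c[:,2:]; u*=1+float(W["k1"])*(u**2).sum(1,keepdims=True)
    p=(u*[W["mtx"][0,0],W["mtx"][1,1]]+W["mtx"][:2,2]).astype(np.float32).reshape(*X.shape,2)
    R=cv2.remap(W["image"],p[...,0],p[...,1],cv2.INTER_LINEAR)
    seed=R[146:160,170:190].reshape(-1,3).mean(0); 
    m=(np.abs(R-seed).max(2)<22).astype(np.uint8)
    m=cv2.morphologyEx(m,cv2.MORPH_CLOSE,np.ones((9,9))); m=cv2.morphologyEx(m,cv2.MORPH_OPEN,np.ones((21,21)))
    n,l,st,ce=cv2.connectedComponentsWithStats(m); i=l[150,180]; cn=max(cv2.findContours((l==i).astype(np.uint8),0,1)[0],key=len)
    M=cv2.moments(cn); th=.5*np.degrees(np.arctan2(2*M["mu11"],M["mu20"]-M["mu02"])) # cols = y
    print(nm,seed,"area mm2",M["m00"]/4,"centroid",.5+M["m01"]/M["m00"]/2000,-.09+M["m10"]/M["m00"]/2000,"heading PCA",90-th,cv2.minAreaRect(cn))
    cv2.imwrite(f"pics/m_{nm}.png",np.hstack([R[:,:,::-1],cv2.merge([m*255]*3)]))
E
python3 -c "
import cv2,numpy as np
cv2.imwrite('pics/mm.png',cv2.resize(np.vstack([cv2.imread(f'pics/m_{n}.png') for n in ('wr1','scene0','side0')]),None,fx=.62,fy=.62))"
```

```text
wr1 [190.5857 160.4107 124.4107] area mm2 7624.25 centroid 0.5739122263392028 0.007710769365292747 heading PCA 97.22746548939715 ((200.9022216796875, 148.01467895507812), (150.2194366455078, 231.60888671875), 81.46923065185547)
scene0 [127.4286 106.0964  76.8893] area mm2 8131.875 centroid 0.5768085901672944 0.006696764276381537 heading PCA 102.09569151282797 ((196.84852600097656, 152.74456787109375), (154.7564697265625, 237.011962890625), 78.16989135742188)
side0 [125.2857 107.3214  82.9571] area mm2 12018.75 centroid 0.579750424683654 0.03476650026001041 heading PCA 82.24285327851261 ((239.5, 184.0), (234.0, 319.0), 90.0)
```

View pics/mm.png

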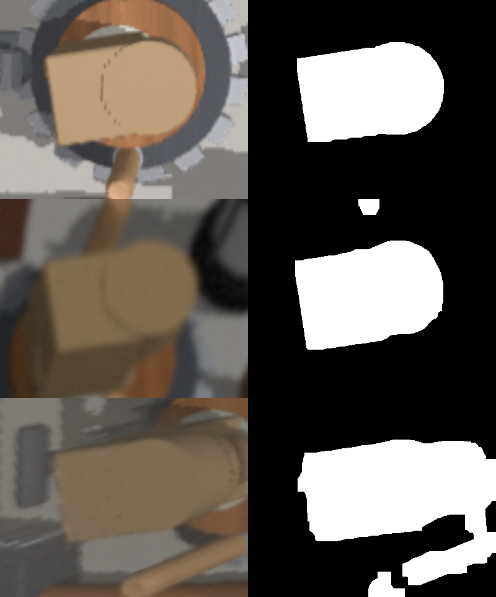

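The wrist mask is good, but its resolution is too coarse for a 1° margin: nose about 98.5°, lantern about 131°, and the boundary is at a 33.75° turn. I'll take closer wrist pictures for the nose axis and the lantern, and fit lines.

```bash
python3 - <<'E'
from plan import *
from workcell import ctrl, imaging
import cv2
from geo import *
np.set_printoptions(precision=4,suppress=True)
for n,p in [("wr2",[.565,.03,.30]),("wr3",[.55,.09,.31]),("wr4",[.535,.06,.36])]:
    ctrl.reach(p,down(np.pi/2)); ctrl.wait(.3)
    s=imaging.snapshot("wrist"); cv2.imwrite(f"pics/{n}.png",s["image"][:,:,::-1]); np.savez(f"pics/{n}.npz",**s)
print(ctrl.get_state()["time_s"])
cv2.imwrite("pics/wr23.png",cv2.resize(np.hstack([cv2.imread(f"pics/{n}.png")[:,:] for n in("wr2","wr3")]),(800,300),interpolation=cv2.INTER_AREA))
E
```

```text
5.1917
```

View pics/wr23.png

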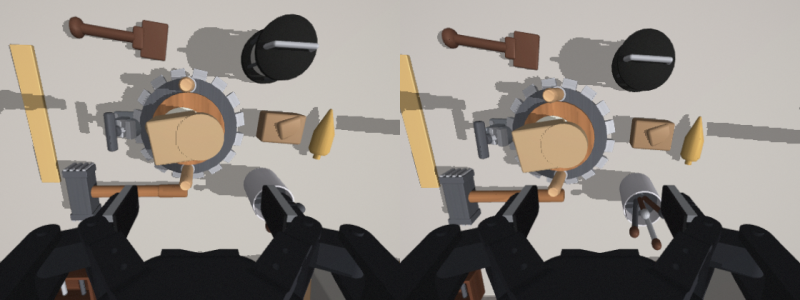

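Both closer views show the stone top, pegs and lantern cap clearly (stone at about (188,140) and cap at (285,46) in the left half). Now the numeric fits.

```bash
cat > fit.py <<'E'
import numpy as np,cv2
from geo import *
from scipy.optimize import least_squares
np.set_printoptions(precision=4,suppress=True)
def rect(W,z,x0,x1,y0,y1,d=.00025):
    X,Y=np.meshgrid(np.arange(x0,x1,d),np.arange(y0,y1,d),indexing="ij")
    c=(W["R"]@np.stack([X.ravel(),Y.ravel(),0*X.ravel()+z])).T+W["t"]
    u=c[:,:2]/c[:,2:]; u*=1+float(W["k1"])*(u**2).sum(1,keepdims=True)
    p=(u*[W["mtx"][0,0],W["mtx"][1,1]]+W["mtx"][:2,2]).astype(np.float32).reshape(*X.shape,2)
    return cv2.remap(W["image"],p[...,0],p[...,1],cv2.INTER_LINEAR)
def blob(m,x0,y0,d=.00025):
    n,l,st,ce=cv2.connectedComponentsWithStats(m.astype(np.uint8)); i=1+st[1:,4].argmax()
    c=max(cv2.findContours((l==i).astype(np.uint8),0,1)[0],key=len)[:,0]
    M=cv2.moments(c); return np.c_[x0+c[:,1]*d,y0+c[:,0]*d],M["m00"]*d*d*1e6,np.array([x0+M["m01"]/M["m00"]*d,y0+M["m10"]/M["m00"]*d])
if __name__=="__main__":
  pan=[]
  for nm in ("wr1","wr2","wr3","wr4"):
    W=dict(np.load(f"pics/{nm}.npz"))
    R=rect(W,.148,.5,.66,-.09,.11); seed=np.median(R[280:330,300:420].reshape(-1,3),0)
    m=(np.abs(R-seed).max(2)<20).astype(np.uint8); m=cv2.morphologyEx(cv2.morphologyEx(m,3,np.ones((15,15))),2,np.ones((31,31)))
    pan.append(np.hstack([R[:,:,::-1],np.repeat(m[...,None]*255,3,2)]))
    P,A,c=blob(m,.5,-.09)
    h=np.radians(98.5); e=np.array([np.cos(h),np.sin(h)]); n=np.array([-e[1],e[0]])
    u=(P-c)@e; v=(P-c)@n; res=[]
    for s in (1,-1):
        k=(u>-.045)&(u<.012)&(s*v>.02); f=np.polyfit(u[k],v[k],1,); k[k]=np.abs(np.polyval(f,u[k])-v[k])<.0015; f=np.polyfit(u[k],v[k],1); res+=[98.5+np.degrees(np.arctan(f[0])),f[1]*1e3]
    k=(u<-.03)&(abs(v)<.03); f=np.polyfit(v[k],u[k],1); back=98.5-np.degrees(np.arctan(f[0]))
    k=u>.03; g=least_squares(lambda q:np.hypot(*(P[k]-q[:2]).T)-q[2],[*(c+.024*e),.038],loss="soft_l1",f_scale=.0005).x
    print(nm,"stone A",A,c,"edges",np.array(res),"back",back,"u",u.min(),u.max(),"nosecircle",g)
    for z in (.115,.12,.125):
        L=rect(W,z,.36,.52,.08,.26); d=cv2.morphologyEx((L.max(2)<60).astype(np.uint8),3,np.ones((41,41)))
        Q,_,_=blob(d,.36,.08)
        k=(Q-Q.mean(0))@np.array([-.3,1])>.0    # far side: cap rim only
        g=least_squares(lambda q:np.hypot(*(Q[k]-q[:2]).T)-q[2],[.438,.163,.048],loss="soft_l1",f_scale=.0005)
        print("   cap",z,g.x,np.sqrt(np.mean((np.hypot(*(Q[k]-g.x[:2]).T)-g.x[2])**2)))
  cv2.imwrite("pics/pan.png",cv2.resize(np.vstack(pan),None,fx=.23,fy=.23,interpolation=cv2.INTER_AREA))
E
python3 fit.py
```

```text
wr1 stone A 7628.625000000001 [0.5739 0.0077] edges [ 98.5003  35.0565  97.2856 -34.9317] back 98.64646757321653 u -0.05514749017899984 0.060507588474289345 nosecircle [0.571  0.0304 0.0373]
   cap 0.115 [0.4376 0.1634 0.0447] 0.00021027922878839308
   cap 0.12 [0.4378 0.1623 0.0443] 0.00020256263754830667
   cap 0.125 [0.438  0.1613 0.0438] 0.00019956039552321617
wr2 stone A 7636.250000000001 [0.5737 0.0075] edges [ 98.2224  34.8329  97.6881 -34.9057] back 98.60851604723493 u -0.055124150726882995 0.06070427718668186 nosecircle [0.5705 0.0305 0.0371]
   cap 0.115 [0.4371 0.1633 0.045 ] 0.0032697028174535794
   cap 0.12 [0.4379 0.1614 0.0444] 0.0032590164396279478
   cap 0.125 [0.4386 0.1595 0.0438] 0.0031814252520173504
wr3 stone A 7629.75 [0.5739 0.0077] edges [ 98.3589  34.9982  97.3425 -34.8029] back 98.6081382042334 u -0.05502698726402034 0.06060526638199617 nosecircle [0.5708 0.0305 0.0373]
   cap 0.115 [0.4373 0.163  0.0452] 0.00019400113203967722
   cap 0.12 [0.4379 0.162  0.0446] 0.00019597307806940988
   cap 0.125 [0.4384 0.161  0.044 ] 0.00018228804177441505
wr4 stone A 7617.625 [0.5738 0.0077] edges [ 98.06    34.8097  97.5523 -34.7972] back 98.57570318028897 u -0.055115015099341455 0.060724825317859756 nosecircle [0.5707 0.0307 0.0371]
   cap 0.115 [0.4375 0.1633 0.0449] 0.00019112311045932083
   cap 0.12 [0.4378 0.1621 0.0443] 0.00018320861384846197
   cap 0.125 [0.4381 0.1608 0.0438] 0.0001793344867110048
```

```bash
cat > fit2.py <<'E'
from fit import *
import sys
def run(names):
  for nm in names:
    W=dict(np.load(f"pics/{nm}.npz")); out=nm
    for z in (.06,.074):
        R=rect(W,z,.44,.70,-.13,.14); hsv=cv2.cvtColor(R,cv2.COLOR_RGB2HSV).astype(int)
        m=(hsv[...,1]>150)&(hsv[...,0]<16)&(R[...,0]>60)   # orange platter
        m=cv2.morphologyEx(m.astype(np.uint8),2,np.ones((9,9)))
        P=np.argwhere(m)*.00025+[.44,-.13]
        o=np.array([.5737,.008]); a=np.arctan2(*(P-o).T[::-1]); r=np.hypot(*(P-o).T); P=P[r<.09];a=a[r<.09];r=r[r<.09]
        E=[]
        for b in np.radians(np.arange(-180,180,2)):
            k=np.abs(a-b)<.02
            if k.sum()>30: E.append(P[k][r[k].argmax()])
        E=np.array(E); g=least_squares(lambda q:np.hypot(*(E-q[:2]).T)-q[2],[*o,.07],loss="cauchy",f_scale=.0005)
        res=np.abs(np.hypot(*(E-g.x[:2]).T)-g.x[2]); out+=f" | z{z} {g.x.round(4)} n{len(E)} in{(res<.0008).sum()}"
    print(out)
if __name__=="__main__": run(["wr1","wr2","wr3","wr4","scene0","side0"])
E
python3 fit2.py
```

```text
Traceback (most recent call last):
  File "fit2.py", line 19, in <module>
    if __name__=="__main__": run(["wr1","wr2","wr3","wr4","scene0","side0"])
                             ~~~^^^^^^^^^^^^^^^^^^^^^^^^^^^^^^^^^^^^^^^^^^^^
  File "fit2.py", line 16, in run
    E=np.array(E); g=least_squares(lambda q:np.hypot(*(E-q[:2]).T)-q[2],[*o,.07],loss="cauchy",f_scale=.0005)
                     ~~~~~~~~~~~~~^^^^^^^^^^^^^^^^^^^^^^^^^^^^^^^^^^^^^^^^^^^^^^^^^^^^^^^^^^^^^^^^^^^^^^^^^^^
  File "fit2.py", line 16, in <lambda>
    E=np.array(E); g=least_squares(lambda q:np.hypot(*(E-q[:2]).T)-q[2],[*o,.07],loss="cauchy",f_scale=.0005)
                                                       ~^~~~~~
ValueError: operands could not be broadcast together with shapes (0,) (2,)
```

```bash
python3 -c "
import cv2
for n,ps in (('wr1',[(285,175),(283,190),(262,155)]),('scene0',[(300,205),(270,228)]),('side0',[(256,230),(290,244)])):
  i=cv2.imread(f'pics/{n}.png')
  for p in ps: b=i[p[1]:p[1]+1,p[0]:p[0]+1]; print(n,b[0,0,::-1],cv2.cvtColor(b,cv2.COLOR_BGR2HSV)[0,0])
"
sed -i 's/>150)&(hsv\[...,0\]<16)&(R\[...,0\]>60)/>132)\&(hsv[...,0]<17)\&(R[...,0]>50)/' fit2.py; python3 fit2.py
```

```text
wr1 [156 108  72] [ 13 137 156]
wr1 [192 162 125] [ 17  89 192]
wr1 [164 112  75] [ 12 138 164]
scene0 [108  71  41] [ 13 158 108]
scene0 [115  78  46] [ 14 153 115]
side0 [107  79  56] [ 14 122 107]
side0 [111  77  51] [ 13 138 111]
wr1 | z0.06 [0.5766 0.0057 0.0715] n111 in98 | z0.074 [0.5736 0.007  0.0697] n108 in95
wr2 | z0.06 [0.5767 0.0059 0.0723] n94 in94 | z0.074 [0.5737 0.0067 0.0698] n91 in91
wr3 | z0.06 [0.5767 0.0045 0.0722] n114 in102 | z0.074 [0.5733 0.0073 0.0698] n110 in101
wr4 | z0.06 [0.5769 0.0055 0.0719] n100 in87 | z0.074 [0.5735 0.0071 0.0698] n98 in87
scene0 | z0.06 [0.5726 0.008  0.0698] n106 in69 | z0.074 [0.5823 0.0039 0.0689] n97 in64
side0 | z0.06 [0.5885 0.0017 0.082 ] n61 in35 | z0.074 [0.5846 0.0165 0.0815] n53 in29
```

Wrist-frame fits agree: axis (0.5735, 0.007), lantern heading 131.2°, nose 98.1–98.5°. That makes the turn about 33°, below 33.75°, so one notch (+22.5°) is nearest. I'll recheck after turning. Now I'll grip the T-bar along its length and draw it out.

```bash
sed -i 's/AX=.*/AX=np.array([.5735,.0075])/' plan.py; python3 - <<'E'
from plan import *
from workcell import ctrl, imaging
import cv2
np.set_printoptions(precision=3,suppress=True)
D=.006
def st(n):
    s=ctrl.get_state(); print(n,round(s["time_s"],2),s["eef_pos"],"F",s["wrist_force"],"along a",round(s["wrist_force"]@a,1),"gap",s["finger_gap"],"grip",s["grip_force"])
ctrl.reach(*bar_pose(0,0,-1,.12))
ctrl.move_l(bar_pose(0,0,-1,.035)[0],.2)
hit=ctrl.move_l(bar_pose(-D,0,-1)[0],.06,contact_N=8); st(f"down {hit}")
if not hit:
    ctrl.move_gripper(.06,40); st("grip")
    ctrl.move_l(bar_pose(.019-D,0,-1)[0],.05); st("drawn")
s=imaging.snapshot("side"); cv2.imwrite("pics/side1.png",s["image"][:,:,::-1]); np.savez("pics/side1.npz",**s)
E
```

```text
down False 7.8 [ 0.57  -0.115  0.083] F [ 0.241 -0.774 -0.306] along a 0.1 gap 0.08557475552992526 grip 0.0
grip 8.18 [ 0.571 -0.117  0.085] F [-2.225 -4.792  9.487] along a 10.6 gap 0.060282945044862646 grip 5.0782340951263905
drawn 8.72 [ 0.57  -0.125  0.099] F [ 0.368 -0.245  0.537] along a 0.6 gap 0.05988569239031566 grip 0.0
```

```bash
cat >> plan.py <<'E'
def st(n):
    from workcell import ctrl, imaging
    s=ctrl.get_state(); f=s["wrist_force"]; print(n,round(s["time_s"],2),s["eef_pos"].round(4),"F",f.round(1),"along a",round(f@a,1),"gap",round(s["finger_gap"],4),"grip",round(s["grip_force"],1))
E
python3 - <<'E'
from plan import *
from workcell import ctrl, imaging
D=.006
ctrl.move_gripper(.085); st("open")
hit=ctrl.move_l(bar_pose(-D,0,-1)[0],.06,contact_N=8); st(f"down {hit}")
if not hit:
    ctrl.move_gripper(.066); st("66"); 
    ctrl.move_gripper(.03,40); st("grip")
E
```

```text
open 9.14 [ 0.5698 -0.1245  0.0989] F [-1.  -0.   0.3] along a 0.3 gap 0.0848 grip 0.0
down False 9.61 [ 0.5697 -0.1146  0.082 ] F [0.1 0.1 1.3] along a 1.1 gap 0.0854 grip 0.0
66 9.94 [ 0.5704 -0.1157  0.0833] F [-3.3 -1.6  5.4] along a 5.5 gap 0.0661 grip 5.2
grip 10.31 [ 0.5661 -0.1176  0.0853] F [-34.7 -13.5  32.8] along a 35.6 gap 0.0489 grip 38.7
```

```bash
python3 - <<'E'
from plan import *
from workcell import ctrl, imaging
import cv2
S={}
for n in("side","scene"):
    s=imaging.snapshot(n); S[n]=s["image"][:,:,::-1].copy(); np.savez(f"pics/{n}2.npz",**s)
ctrl.move_gripper(.085); st("open")
a1=cv2.resize(S["side"][90:240,230:380],(400,400),interpolation=cv2.INTER_CUBIC)
a2=cv2.resize(S["scene"][130:270,170:310],(400,400),interpolation=cv2.INTER_CUBIC)
cv2.imwrite("pics/look.png",np.hstack([a1,a2]))
E
```

```text
open 10.87 [ 0.5703 -0.1148  0.0823] F [-0.6 -0.6  0.2] along a 0.4 gap 0.0847 grip 0.0
```

View pics/look.png

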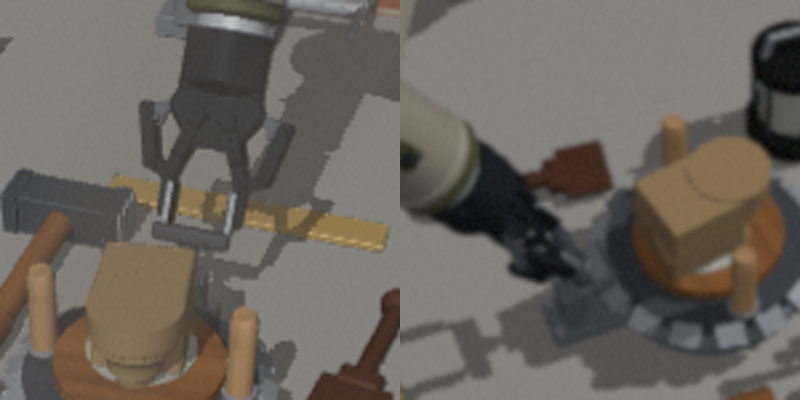

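The look shows the fingertips at the bar's top in the side view, at about (165,225) and (232,235) in the crop, seemingly not down around its ends. I'll project the expected positions and compare.

```bash
python3 - <<'E'
from plan import *
from geo import *
def proj(W,X):
    c=W["R"]@X+W["t"]; u=c[:2]/c[2]; u=u*(1+float(W["k1"])*(u@u)); return u*[W["mtx"][0,0],W["mtx"][1,1]]+W["mtx"][:2,2]
R=Ro.from_rotvec(bar_pose(0,0,-1)[1]); tcp=np.array([.5661,-.1176,.0853]) 
for n,(ox,oy,k) in {"side":(230,90,400/150),"scene":(170,130,400/140)}.items():
    W=np.load(f"pics/{n}2.npz"); cr=lambda X:((proj(W,X)-[ox,oy])*k).round(0)
    print(n,"bar ends",cr(G0-.035*by),cr(G0+.035*by),"tcp",cr(tcp),"grasp",cr(tcp+a*OFF))
    for back in(0,.01,.0187,.03): print(back,[cr(tcp+a*back+s*.0245*by) for s in(-1,1)])
E
```

```text
side bar ends [153. 226.] [229. 241.] tcp [191. 258.] grasp [195. 237.]
0 [array([165., 252.]), array([218., 264.])]
0.01 [array([166., 241.]), array([220., 252.])]
0.0187 [array([168., 232.]), array([222., 243.])]
0.03 [array([170., 219.]), array([224., 230.])]
scene bar ends [181. 282.] [156. 224.] tcp [178. 258.] grasp [167. 251.]
0 [array([187., 279.]), array([170., 239.])]
0.01 [array([181., 275.]), array([164., 235.])]
0.0187 [array([176., 271.]), array([158., 231.])]
0.03 [array([169., 267.]), array([152., 227.])]
```

```bash
python3 - <<'E'
from plan import *
from workcell import ctrl, imaging
s=ctrl.get_state(); R=Ro.from_rotvec(s["tcp_rot"]).as_matrix()
print(R.round(3)); print(Ro.from_rotvec(bar_pose(0,0,-1)[1]).as_matrix().round(3)); print("a",a,"by",by,s["eef_pos"],bar_pose(-.006,0,-1)[0],s["qpos"].round(3))
import cv2
from geo import *
# T-bar dark blob in scene/side, gripper lifted off
ctrl.move_l(bar_pose(0,0,-1,.10)[0],.2); ctrl.reach([.45,-.30,.35],s["tcp_rot"])
for n in("scene","side"):
    q=imaging.snapshot(n); cv2.imwrite(f"pics/{n}3.png",q["image"][:,:,::-1]); np.savez(f"pics/{n}3.npz",**q)
o=[cv2.resize(cv2.imread("pics/side3.png")[150:210,270:340],(400,343),interpolation=cv2.INTER_CUBIC),cv2.resize(cv2.imread("pics/scene3.png")[200:260,215:285],(400,343),interpolation=cv2.INTER_CUBIC)]
cv2.imwrite("pics/look2.png",np.hstack(o))
E
```

```text
[[ 0.023  1.     0.013]
 [ 0.866 -0.027  0.5  ]
 [ 0.5   -0.    -0.866]]
[[ 0.023  1.     0.014]
 [ 0.866 -0.027  0.5  ]
 [ 0.5   -0.    -0.866]]
a [-0.01352465 -0.49981705  0.8660254 ] by [-0.9996341  0.0270493  0.       ] [ 0.57025931 -0.11475699  0.08230673] [ 0.5701824  -0.11510512  0.08260917] [-0.581  0.388  1.517  0.44   1.535 -0.637]
```

View pics/look2.png

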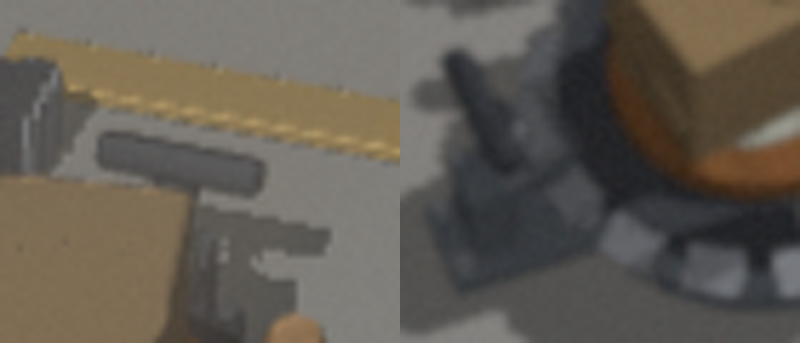

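The bar sits as modelled, but in the gripping picture the tips seem to stand 15–20 mm short of the TCP, riding on the bar top. I'll check where the open fingertips are using the wrist picture (tips at about (185,262) and (374,260) in wr1).

```bash
python3 - <<'E'
from geo import *
W=np.load("pics/wr1.npz")
for p in [(180,262),(193,263),(193,295),(365,262),(380,262)]:
    c,v=ray(W,p)
    print(p,[ (c+v*(x-c[0])/v[0]).round(4) for x in(.519,.53,.541)])
im=W["image"].max(2); print(im[255:300:3,165:200:3]); print(im[255:300:3,360:395:3])
E
```

```text
(180, 262) [array([0.519 , 0.0127, 0.4948]), array([0.53  , 0.0046, 0.4733]), array([ 0.541 , -0.0034,  0.4517])]
(193, 263) [array([0.519 , 0.019 , 0.4959]), array([0.53  , 0.012 , 0.4745]), array([0.541 , 0.0051, 0.4531])]
(193, 295) [array([0.519 , 0.0264, 0.5217]), array([0.53  , 0.0207, 0.5048]), array([0.541, 0.015, 0.488])]
(365, 262) [array([0.519 , 0.0985, 0.495 ]), array([0.53  , 0.1054, 0.4735]), array([0.541 , 0.1124, 0.4519])]
(380, 262) [array([0.519 , 0.1054, 0.495 ]), array([0.53  , 0.1136, 0.4735]), array([0.541 , 0.1217, 0.4519])]
[[154 152 154 153 155 155 157 161 165 166 164 163]
 [178 178 179 178 160 159 164 171 166 192 193 192]
 [192 190 192 101  87  87  81  21  15 162 191 191]
 [192 191 138  85  88  86  24  21  18 112 191 192]
 [190 174  86  85  86  58  24  17  13  87 192 191]
 [ 23  87  85  86  80  17  17  16  18  63 192 192]
 [ 79  85  84  85  24  20  17  16  21  26 192 192]
 [ 85  86  86  58  18  17  21  19  19  20 191 191]
 [ 84  86  78  21  17  12  15  15  18  18 192 190]
 [ 85  85  19  18  15  19  17  18  20  14 190 191]
 [ 86  42  19  14  19  16  19  19  
[... 286 characters left out ...]
169 166 174 175 174 187 192 192 192]
 [ 51  75 103  16  22  63  86  85  85 188 191 192]
 [ 61  93  96  16  14  20  84  86  84 104 191 191]
 [148 112 152  19  24  18  27  87  86  84 147 192]
 [193 191 121  15  19  17  18  61  85  85  86  48]
 [193 191  95  19  15  17  18  17  82  86  85  85]
 [193 192  70  18  18  15  18  13  21  85  85  86]
 [192 192  55  16  13  13  19  18  20  61  86  85]
 [192 191  31  17  17  13  17  16  17  19  83  84]
 [192 191  18  17  18  14  14  19  16  19  20  84]
 [193 191  10  20  21  18  17  18  17  17  21  59]
 [192 191  17  14  18  14  16  14  16  18  18  19]
 [182 190  23  17  13  18  18  17  20  17  16  16]
 [188 191  73  18  16  16  18  17  16  22  20  18]]
```

The wrist view confirms the open fingertips stand about 25 mm or more short of the TCP. I'll go in deeper, guarded by contact, and expect the gap to stall at 70 mm.

```bash
python3 - <<'E'
from plan import *
from workcell import ctrl, imaging
ctrl.move_gripper(.085)
ctrl.reach(*bar_pose(0,0,-1,.08))
ctrl.move_l(bar_pose(0,0,-1,.0)[0],.15); st("at")
hit=ctrl.move_l(bar_pose(-.026,0,-1)[0],.06,contact_N=6); st(f"down {hit}")
ctrl.move_gripper(.05,30); st("grip")
E
```

```text
at 14.57 [ 0.5707 -0.119   0.0889] F [-0.1  0.6  0.7] along a 0.3 gap 0.0847 grip 0.0
down False 15.16 [ 0.5702 -0.1048  0.065 ] F [-0.3 -0.6 -0.4] along a -0.1 gap 0.0849 grip 0.0
grip 15.45 [ 0.5712 -0.1056  0.066 ] F [ 2.3 -0.9  2.3] along a 2.4 gap 0.0693 grip 36.0
```

Gripped at 69.3 mm, which is the bar's length. Now I'll draw it out, twist, and release.

```bash
sed -i 's/^OFF=.*/OFF=.0187+.026/' plan.py; python3 - <<'E'
from plan import *
from workcell import ctrl, imaging
ctrl.move_gripper(.05,60); st("grip60")
ctrl.move_l(bar_pose(.010,0,-1)[0],.05); st("10")
ctrl.move_l(bar_pose(.020,0,-1)[0],.05); st("20")
for t in(.3,.6,.9,1.15):
    p,r=bar_pose(.020,t,-1); ctrl.move_l(p,.05,attitude=r) if 0 else ctrl.reach(p,r); st(f"tw{t}")
E
```

```text
grip60 15.67 [ 0.5712 -0.1057  0.0662] F [ 1.5 -1.5  5.3] along a 5.3 gap 0.0682 grip 67.0
10 16.02 [ 0.5709 -0.1094  0.0729] F [10.2  3.6 -9.7] along a -10.3 gap 0.0685 grip 70.5
20 16.37 [ 0.5707 -0.1141  0.0811] F [  9.8   5.6 -12.1] along a -13.4 gap 0.0684 grip 71.1
tw0.3 16.76 [ 0.5705 -0.1139  0.0808] F [ 10.9   4.9 -11.5] along a -12.6 gap 0.0685 grip 71.1
tw0.6 17.15 [ 0.5703 -0.1139  0.0807] F [ 10.1   3.8 -11.4] along a -11.9 gap 0.0684 grip 71.1
tw0.9 17.54 [ 0.5702 -0.114   0.0806] F [ 10.    4.1 -12.2] along a -12.7 gap 0.0683 grip 71.2
tw1.15 17.89 [ 0.5701 -0.1143  0.0804] F [  8.5   3.6 -13.2] along a -13.3 gap 0.0686 grip 71.2
```

```bash
cat >> plan.py <<'E'
ZP=.090
def peg(th,z=ZP):   # th = table angle; peg_left grasp pose
    h=PSI+np.pi/2+th; return np.array([*(AX+.084*np.array([np.cos(h),np.sin(h)])),z]),down(h-np.pi/2)
E
python3 - <<'E'
from plan import *
from workcell import ctrl, imaging
p,r=bar_pose(.0135,1.15,-1); ctrl.move_l(p,.03); st("rest")
ctrl.move_gripper(.085); st("open")
ctrl.move_l(bar_pose(.015,1.15,-1,.09)[0],.2); st("up")
p,r=peg(0,.20); ctrl.reach(p,r); st("above peg")
hit=ctrl.move_l(peg(0)[0],.12,contact_N=8); st(f"at peg {hit}")
import cv2
for n in("side","scene"):
    q=imaging.snapshot(n); cv2.imwrite(f"pics/{n}4.png",q["image"][:,:,::-1]); np.savez(f"pics/{n}4.npz",**q)
if not hit: ctrl.move_gripper(.01,20); st("peg grip")
E
```

```text
rest 18.26 [ 0.5709 -0.1135  0.0786] F [-1.9 -5.2 11. ] along a 12.2 gap 0.0684 grip 74.1
open 18.57 [ 0.5698 -0.1114  0.0764] F [ 0.2 -0.5  0.4] along a 0.6 gap 0.085 grip 0.0
up 19.18 [ 0.5687 -0.1573  0.1553] F [-0.7  0.3 -0.7] along a -0.7 gap 0.0851 grip 0.0
above peg 20.03 [0.489  0.0099 0.1989] F [ 0.6 -0.6 -0.6] along a -0.2 gap 0.085 grip 0.0
at peg False 21.1 [0.4903 0.0096 0.0908] F [ 1.2 -0.1 -0.1] along a -0.1 gap 0.0852 grip 0.0
peg grip 21.78 [0.4895 0.0097 0.0902] F [-1.6 -2.1  2.4] along a 3.1 gap 0.0229 grip 20.5
```

The plunger rests on the collar and the peg is gripped (23 mm). I'll turn one notch and check that the table really moves.

```bash
python3 - <<'E'
from plan import *
from workcell import ctrl, imaging
T=np.radians(22.5)
for f in(.25,.5,.75,1):
    p,r=peg(T*f); ctrl.move_l(p,.06,attitude=r); st(f"{f}")
ctrl.wait(.3); st("end"); print(peg(T)[0])
ctrl.move_gripper(.06); p,r=peg(T,.19); ctrl.move_l(p,.15)
ctrl.reach([.565,.03,.30],down(np.pi/2)); ctrl.wait(.3)
s=imaging.snapshot("wrist"); np.savez("pics/wr5.npz",**s)
ctrl.reach([.55,.09,.31],down(np.pi/2)); ctrl.wait(.3)
s=imaging.snapshot("wrist"); np.savez("pics/wr6.npz",**s); st("")
E
sed -i 's/for nm in ("wr1","wr2","wr3","wr4"):/for nm in ("wr3","wr5","wr6"):/; s/98\.5/H/g' fit.py; sed -i 's/    W=dict(np.load(f"pics\/{nm}.npz"))$/    W=dict(np.load(f"pics\/{nm}.npz")); H=98.3 if nm<"wr5" else 120.8/' fit.py; python3 fit.py
```

```text
0.25 22.07 [0.4899 0.0013 0.0902] F [-1.4 -1.2  3.8] along a 3.9 gap 0.023 grip 20.6
0.5 22.35 [ 0.4908 -0.0067  0.0902] F [-1.4 -0.4  3.6] along a 3.3 gap 0.0229 grip 20.8
0.75 22.63 [ 0.4926 -0.0145  0.0902] F [-2.   0.5  5.7] along a 4.7 gap 0.0233 grip 20.9
1 22.92 [ 0.495  -0.0224  0.0901] F [-2.3 -1.4  6.9] along a 6.7 gap 0.0227 grip 20.9
end 23.22 [ 0.4949 -0.0222  0.0901] F [-2.6 -2.1  5.5] along a 5.8 gap 0.0227 grip 20.9
[ 0.495053   -0.02253446  0.09      ]
 26.15 [0.5501 0.0892 0.3097] F [-0.2  0.2 -0.5] along a -0.5 gap 0.0597 grip 0.0
wr3 stone A 7629.75 [0.5739 0.0077] edges [ 98.3589  34.9981  97.3482 -34.8   ] back 98.60379508489933 u -0.05511662400263817 0.06060083665024318 nosecircle [0.5708 0.0305 0.0373]
   cap 0.115 [0.4373 0.163  0.0452] 0.00019400113203967722
   cap 0.12 [0.4379 0.162  0.0446] 0.00019597307806940988
   cap 0.125 [0.4384 0.161  0.044 ] 0.00018228804177441505
wr5 stone A 7599.625000000001 [0.5737 0.0078] edges [120.0249  34.6035 119.2722 -34.9155] back 120.1277033846571 u -0.055454527220956194 0.060399372492858046 nosecircle [0.5622 0.0276 0.0372]
   cap 0.115 [0.4371 0.1633 0.045 ] 0.003208528595721002
   cap 0.12 [0.4379 0.1614 0.0443] 0.0032053392041872662
   cap 0.125 [0.4386 0.1598 0.0436] 0.00031907225743524483
wr6 stone A 7595.9375 [0.5738 0.0079] edges [119.9808  34.6272 120.1053 -34.7867] back 120.09554098367356 u -0.055256206884833924 0.06028789091351302 nosecircle [0.5624 0.0273 0.0374]
   cap 0.115 [0.4373 0.163  0.0452] 0.0002077070287799695
   cap 0.12 [0.4379 0.162  0.0446] 0.00020633668310297997
   cap 0.125 [0.4384 0.161  0.0439] 0.00019924425562966477
```

The table turned to within about 0.7° of the notch, inside the pin's capture range. The residual to the lantern will be about 10.6°, under 11.25°, so this notch is the nearest. Now I'll regrip the T-bar, twist it back and let it drop.

```bash
python3 - <<'E'
from plan import *
from workcell import ctrl, imaging
ctrl.move_gripper(.085)
q=ctrl.get_state()["qpos"]
p,r=bar_pose(.015,1.15,-1,.10); ctrl.reach(p,r); st("above")
ctrl.move_l(bar_pose(.015,1.15,-1,.0)[0],.12,contact_N=8); st("at")
ctrl.move_gripper(.05,60); st("grip")
ctrl.move_l(bar_pose(.0205,1.15,-1)[0],.04); st("drawn")
for t in(.8,.4,.1,0):
    ctrl.reach(*bar_pose(.0205,t,-1)); st(f"tw{t}")
for d in(.014,.010,.006,.002,0):
    ctrl.move_l(bar_pose(d,0,-1)[0],.04); st(f"d{d}")
E
```

```text
above 27.73 [ 0.5696 -0.1617  0.1659] F [0.4 0.8 0.7] along a 0.2 gap 0.0846 grip 0.0
at 28.71 [ 0.5709 -0.1131  0.0791] F [ 0.8 -0.1  0.4] along a 0.4 gap 0.0854 grip 0.0
grip 29.0 [ 0.5712 -0.1138  0.0797] F [-0.2 -2.1  6.3] along a 6.5 gap 0.0682 grip 68.7
drawn 29.29 [ 0.5703 -0.1147  0.0818] F [  7.3   5.8 -11.6] along a -13.0 gap 0.0679 grip 71.0
tw0.8 29.72 [ 0.5705 -0.1144  0.0817] F [  8.2   5.  -12.1] along a -13.1 gap 0.0681 grip 71.2
tw0.4 30.18 [ 0.5708 -0.1143  0.0818] F [  8.7   6.5 -11.8] along a -13.6 gap 0.0685 grip 71.2
tw0.1 30.57 [ 0.5711 -0.1144  0.0819] F [ 10.2   5.6 -12.3] along a -13.6 gap 0.0682 grip 71.2
tw0 30.82 [ 0.5711 -0.1145  0.0819] F [ 10.1   5.2 -12. ] along a -13.1 gap 0.068 grip 71.2
d0.014 31.14 [ 0.5712 -0.1113  0.0763] F [  8.6   4.9 -10.7] along a -11.9 gap 0.0685 grip 71.4
d0.01 31.39 [ 0.5713 -0.1094  0.073 ] F [  8.3   4.2 -10.7] along a -11.5 gap 0.0682 grip 71.5
d0.006 31.64 [ 0.5713 -0.1074  0.0697] F [ 8.7  4.4 -8.6] along a -9.8 gap 0.0685 grip 71.7
d0.002 31.89 [ 0.5714 -0.1062  0.0674] F [ 6.5  2.2 -2.4] along a -3.3 gap 0.0683 grip 72.4
d0 32.14 [ 0.5716 -0.1063  0.0672] F [ 0.4 -2.2  8.8] along a 8.7 gap 0.0685 grip 73.6
```

It stops at home or within about 1 mm of it. I'll release, then compare the bar's image against the starting one to verify it is home.

```bash
python3 - <<'E'
from plan import *
from workcell import ctrl, imaging
import cv2
ctrl.move_gripper(.085); st("open")
ctrl.move_l(bar_pose(0,0,-1,.10)[0],.2); ctrl.reach([.45,-.30,.35],ctrl.get_state()["tcp_rot"]); st("away")
for n,(x0,x1,y0,y1) in {"side":(284,320,168,188),"scene":(220,242,203,234)}.items():
    q=imaging.snapshot(n); np.savez(f"pics/{n}5.npz",**q); cv2.imwrite(f"pics/{n}5.png",q["image"][:,:,::-1])
    g=[cv2.cvtColor(i,cv2.COLOR_RGB2GRAY).astype(np.float32) for i in(np.load(f"pics/{n}3.npz")["image"],q["image"])]
    t=g[0][y0:y1,x0:x1]; big=lambda i:cv2.resize(i,None,fx=10,fy=10,interpolation=cv2.INTER_CUBIC)
    m=cv2.matchTemplate(big(g[1][y0-8:y1+8,x0-8:x1+8]),big(t),cv2.TM_CCOEFF_NORMED); _,v,_,l=cv2.minMaxLoc(m)
    print(n,"bar shift px",(np.array(l)-80)/10,"score",round(v,3))
    from geo import ray
    W=q; P=lambda X:(lambda u:u*W["mtx"][0,0]+W["mtx"][:2,2])((lambda c:c[:2]/c[2])(W["R"]@X+W["t"]))
    print("   10 mm draw would be",(P(G0+.01*a)-P(G0)).round(1))
E
```

```text
open 32.46 [ 0.57   -0.105   0.0649] F [-0.2 -0.4 -0.5] along a -0.2 gap 0.085 grip 0.0
away 34.17 [ 0.4503 -0.299   0.3482] F [-0.7  1.1 -1. ] along a -1.4 gap 0.0853 grip 0.0
side bar shift px [-0.1  0. ] score 0.968
   10 mm draw would be [ 0.8 -4.2]
scene bar shift px [0.1 0.2] score 0.963
   10 mm draw would be [-2.1 -1.4]
```

```bash
python3 - <<'E'
from plan import *
from workcell import ctrl, imaging
ctrl.reach([.55,.09,.34],down(np.pi/2)); ctrl.wait(.3)
s=imaging.snapshot("wrist"); np.savez("pics/wr7.npz",**s); st("")
import cv2
for n in("scene","side"):
    A,B=[np.load(f"pics/{n}{k}.npz")["image"].astype(int) for k in(0,5)]
    m=(np.abs(A-B).max(2)>45).astype(np.uint8); m=cv2.morphologyEx(m,2,np.ones((3,3)))
    k,l,t,c=cv2.connectedComponentsWithStats(m); print(n,[x.tolist() for x in t[1:] if x[4]>15])
E
sed -i 's/"wr3","wr5","wr6"/"wr6","wr7"/' fit.py; python3 fit.py
```

```text
36.18 [0.5501 0.0893 0.3398] F [-0.6  0.3 -0.6] along a -0.7 gap 0.0847 grip 0.0
scene [[0, 0, 93, 56, 1357], [253, 20, 11, 37, 273], [238, 33, 8, 16, 87], [9, 51, 37, 16, 347], [223, 55, 23, 18, 266], [19, 72, 14, 14, 136], [34, 81, 88, 67, 2181], [0, 86, 39, 47, 994], [0, 145, 9, 11, 76], [7, 155, 15, 10, 77], [252, 179, 4, 9, 31], [287, 232, 8, 7, 49]]
side [[352, 0, 69, 40, 1023], [491, 16, 12, 5, 49], [463, 22, 38, 58, 1269], [358, 24, 7, 5, 26], [358, 30, 6, 8, 35], [538, 83, 22, 79, 944], [502, 105, 4, 9, 30], [495, 139, 26, 67, 719], [519, 167, 41, 46, 1289], [242, 189, 6, 9, 43], [318, 199, 4, 6, 22], [237, 202, 4, 6, 23], [239, 223, 8, 10, 66], [314, 231, 10, 10, 89]]
wr6 stone A 7595.9375 [0.5738 0.0079] edges [119.9808  34.6272 120.1053 -34.7867] back 120.09554098367356 u -0.055256206884833924 0.06028789091351302 nosecircle [0.5624 0.0273 0.0374]
   cap 0.115 [0.4373 0.163  0.0452] 0.0002077070287799695
   cap 0.12 [0.4379 0.162  0.0446] 0.00020633668310297997
   cap 0.125 [0.4384 0.161  0.0439] 0.00019924425562966477
wr7 stone A 7612.968750000001 [0.5739 0.0078] edges [119.8737  34.6317 119.9471 -34.8988] back 120.17393301025761 u -0.05537037486879658 0.06047519216179806 nosecircle [0.5624 0.0274 0.0374]
   cap 0.115 [0.4375 0.1632 0.045 ] 0.00019519524725974965
   cap 0.12 [0.438  0.1622 0.0445] 0.00019626543562268608
   cap 0.125 [0.4385 0.1612 0.0439] 0.0001932128534409318
```

```bash
python3 -c "
from workcell import ctrl, imaging
print(ctrl.job_done())"
```

```text
the job is handed in; nothing more can be done
None
```

I turned the table one notch (+22.5°) towards the lantern and locked it with the plunger fully home, then handed the job in at about 36 s; the nose still points about 11° short of the lantern, and my best estimate of the ideal turn (about 33°) is so close to the 33.75° midpoint that +45° cannot be ruled out as the nearer notch.

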